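Index the mitre box one notch towards the moulding

ROBOT

A 6-joint arm with a two-finger parallel gripper is mounted at the origin on the work surface. World frame = base frame: x ahead of the robot, y to its left, z up, the work surface at z = 0. Lengths are in m, angles in degrees, forces in N, time in s.
With the tool pointing down it reaches from about 0.35 to 0.875 m from the base axis. Payload 4.2 kg.
Tool frame: the origin (TCP) lies midway between the tips of the shut fingers; the grasp point (between the pads) lies 19 mm behind it (r.pinch_z is the distance from the TCP to the grasp point, in m); z points along the fingers, y is the line along which they close (so a half turn about z gives the same grasp; the last joint's range is limited). The gripper opens to 87 mm and grips with 3 to 60 N. Pads are 19 mm wide; open, the fingers measure 117 mm over their backs; the gripper's body (75 mm by 190 mm) begins 51 mm behind the grasp point.
Start: joints at [-57.319, 22.042, 0.453, 0, -68.411, -14.817], TCP at [0.192, -0.595, 0.223] pointing down, gripper open.
Joint ranges: [-179.83, 179.83], [-69.29, 118.12], [-61.27, 80.66], [-181.25, 117.63], [-171.15, -9.14], [-177.46, 177.46]. Speed limits (degrees/s): [159.86, 159.86, 180, 180, 180, 180].

INTERFACE

Orientations are given as a 3x3 rotation matrix whose columns are the frame's x, y, z axes.
In Python, from station import r, imaging, models gives the robot as it stands. The module is installed in compiled form; this text tells all that it offers.
- The arm moves only by the tool apply_moves, never from a script. Its argument "moves" is a list of rows, each a list of 2 entries, a list of its own where there are three numbers: the shift along the tool's x, y, z in m, then the turn about the tool's z in degrees. A call has 1 to 5 rows; each row shifts and turns the commanded pose from where the row before left it, along the tool's axes as they then stand; what a row does not reach is not made up. A row lasts 1/12 s, in which the tool goes at most 41.7 mm and 7.16 degrees, less where a joint would pass 70% of its speed; a pose out of reach is approached as far as the arm can. A call is refused whole if a number of a shift passes 0.0417 or a number of a turn 7.16, either way. A call with a gripper value outside its range is refused whole. "hand" is the finger opening in m, from 0 to 0.087, set as the call begins (left out, the last holds). The fingers move at their own pace and stop on an object; the grip force is fixed at half the most. Time passes only in rows, so rows that do not move let the fingers close. It gives the time, the measured TCP pose, the force, the opening and the grip force at its end, in the units of the state.
- r.sense(): the state, without advancing time (a new reading comes with each control period).
- imaging.capture(name): name is "side" or "top"; returns a dict with "frame" (480x640x3 uint8, blue, green, red), "intrinsics" (3x3 intrinsics, pixels), "eye" and "orientation" of the camera in the world. Camera axes: x right, y down, z forward; pixel columns grow to the right and rows downward; lengths in m; the calibration is good to about 2 mm. A picture is of the moment at which its call begins. There is no depth.
- r.finish_job(): hands the job in; it is judged then, once.
Trained networks look in a picture, given as the dict that the camera call returned (one of the last four; its "shot" number tells which), for a name from the list of things; names that differ only in an ending like _2 or _b are one class to them, and where a whole thing is asked for, a point or a joint stands for the part that bears it (a point fixed in the world has none). Each returns a list of dicts, best first, with "confidence" (0 to 1); they miss things now and then, are a little off and sometimes report something else, mostly with a low value. They report only what shows in the picture. A call takes as long as a camera call. They do not tell look-alikes from the thing itself.
- models.cut_out(picture, target): "region" (480x640 bool, what is visible of it) and "extent" ([left, top, width, height] as shares, 0 to 1, of the picture: columns of its width, rows of its height, round what is visible of it).
- models.place_of(picture, target): "at" ([column, row] as shares, 0 to 1, of the picture: columns of its width, rows of its height: a listed point, or the origin of a listed thing).
The state is a dict: "time_s": time; "joints": joint angles; "joint_velocities": joint speeds; "effort": joint torques, N m; "tcp_pos": TCP position; "ee_rot": TCP orientation; "wrist_force": force on the tool from outside, world axes, zero at the start; "moment": the same for the moment, N m; "gripper_width": opening from 0.0 (shut) to 1.0 (fully open); "gripper_force": force on a finger pad.
Only numpy, scipy, OpenCV 4.12 (cv2) and the standard library are available. Lean on these libraries where they do the work, as an engineer would, in place of code of your own. Each camera call takes 0.05 s, during which the arm holds its last target. There are 200 camera calls.

TASK

A length of wooden moulding lies on the bed of the mitre box, against the fence, on one side of the turntable, and is to get its first mitre. Pull the spring index ring at the front of the swing arm up, swing the arm one notch towards the side on which the moulding lies, and release the ring so that the pin is fully home in that notch. The notch has to be found by feel: do not force the arm against the pin while the pin is in a notch, and leave the moulding and everything else on the counter where it is.

Things in the scene. Friction and masses are not known exactly. Their poses are not given: they have to be found in the camera images.
- mitre_box: Hand mitre box without its saw, bolted down. Origin on the counter under the arm's upright pivot; at yaw 0 (yaw varies by 0.3 rad) x points away from the robot, y to the robot's left. Aluminium bed in two wings, x -85 to 0, |y| 62 to 268, top z 58; behind it the fence, x 0 to 12, top z 103. A grey swing arm, 40 wide, z 28 to 42, runs under the bed to the front (-x), ending 247 from the pivot.
- front_guide (a point): Middle of the front saw guide on the swing arm, 140 mm from the pivot, at z 110 mm: two upright 8 mm rods 24 mm apart with a cap 18 x 36 mm, reaching up to z 170 mm. Keep the gripper clear of it. A like guide stands 95 mm behind the pivot.
- housing (a point): Middle of the plunger housing, an upright steel cylinder 26 mm in diameter, z 42 to 62 mm (this point at z 52), on the swing arm 225 mm from the pivot, right under the pull ring. Solid with the arm: a good place to push the arm sideways.
- quadrant: Steel arc under the arm's front, fixed; origin and axes of the mitre box. Radius 186 to 240 mm, top z 26. Five notches 11.5 mm wide for the 10 mm pin: square (0) and 22.5 and 45 degrees each side. The 22.5 notches are in dark screwed blocks, set by hand, 2 to 4.5 mm (0.01 to 0.02 rad) off one way or the other: feel for them. Between notches the arc is flat; a released pin rides on it.
- swing_arm (a joint): Angle of the swing arm, rad. 0 = square (pointing to the mitre box's -x); positive = its front end swings to the mitre box's +y. Next notches nominally at +0.393 and -0.393. Starts locked at 0. Unlocked it takes 2 to 3 N of push at the ring's radius (225 mm), some 2 N more with the pin riding on the arc, and stays where it is left.
- index_pin (a joint): Lift of the index pin with its ring, m. 0 = home in a notch, 0.011 = tip level with the top of the arc (riding on it), 0.014 = upper stop. The spring pulls it down with 7.5 N at 0 and 12 N at 0.014. Released, it snaps down in about 0.1 s; pushed across a notch faster than about 0.1 m/s it may skip it.
- ring (a point): Centre of the upright steel pull ring on top of the index pin: outside diameter 36 mm, bar 8 mm thick, its plane upright and along the swing arm (so 8 mm thick across the arm). Fixed to the pin, turns with the arm. 225 mm from the pivot, z 88 mm when the pin is home, rising with the pin. Its x axis points along the arm to the pivot.
- moulding: Loose piece of plain wooden moulding, 200 mm long (along y), 30 deep, 44 high, on the bed against the fence, its middle 195 mm to one side (+y or -y) of the pivot; it shows to which side the arm must go. Origin at its underside.
- tape_measure: Black tape measure 34 x 66 x 58 mm standing on the other wing of the bed. Bystander.
- paint_tin: Paint tin, 100 mm in diameter, 118 mm high, on the counter. Bystander.
- brush: Flat paint brush, 190 mm long, lying beside the mitre box's front. Bystander.
- filling_knife: Filling knife, 205 mm long, lying beside the mitre box's front. Bystander.
- screw_carton: Carton of screws 80 x 120 x 55 mm. Bystander.
- masking_tape: Roll of masking tape, 100 mm in diameter, 30 mm high, lying flat. Bystander.
- filler_jar: Jar of filler, 72 mm in diameter, 85 mm high. Bystander.
There are look-alikes about, which are no part of the job. There is more than one size of the moulding; the job needs the middle-sized.

How it is judged:
By the outcome, as a careful person would: the job done as asked, in the order asked, and still so for the second after the job is handed in, with the robot touching nothing.
It also fails if it takes over 40 s, if anything falls off the work surface, if the arm or the gripper's body presses on something with over 40 N, if the wrist force passes 120 N, or if a joint passes its speed limit or range.

## Working session

There is one attempt and no reset: what is moved stays moved. The work goes in short steps, Python scripts to look and compute and a tool call to move; the robot and the scene stay as the last step left them, time stands still between calls to the robot, and variables do not carry over. Pictures are saved under pics/ and viewed, at most 10 in all, crops included, and the job is handed in when it is done.

Besides the shell and the picture viewer there is one more tool, called after "Call:" by a JSON object that holds its "op" and its "data", one argument or row to a line. apply_moves: Moves the arm, as the interface text tells. Its arguments: {"type":"object","properties":{"moves":{"type":"array"},"hand":{"type":"number"}},"required":["moves"]}

```bash
mkdir -p pics; cat > h.py <<'E'
import numpy as np, cv2
from station import r, imaging, models
def proj(c,P):
    R=np.array(c["orientation"]);p=R.T@(np.array(P,float)-np.array(c["eye"]));q=np.array(c["intrinsics"])@p
    return q[:2]/q[2]
def ray(c,at,z):
    K=np.array(c["intrinsics"]);d=np.array(c["orientation"])@np.linalg.inv(K)@np.array([at[0]*640,at[1]*480,1])
    e=np.array(c["eye"]);return e+d*(z-e[2])/d[2]
E
python3 - <<'E'
from h import *
Z=dict(mitre_box=0,front_guide=.11,housing=.052,ring=.088,moulding=.058,tape_measure=.058,swing_arm=0.03)
for n in("top","side"):
    c=imaging.capture(n);cv2.imwrite(f"pics/{n}0.png",c["frame"])
    print(n,np.round(c["eye"],3))
    for k in Z:
        try:
            for d in models.place_of(c,k)[:4]:
                print(k,round(d["confidence"],2),np.round(np.array(d["at"])*[640,480]),np.round(ray(c,d["at"],Z[k]),4))
        except Exception as e: print(k,e)
print(r.sense())
E
```

```text
top [0.214 0.017 1.637]
mitre_box 0.79 [293. 176.] [0.6823 0.0663 0.    ]
front_guide 0.63 [284. 214.] [0.539 0.092 0.11 ]
housing 0.74 [283. 246.] [0.4558 0.0968 0.052 ]
housing 0.67 [356. 184.] [ 0.64   -0.1237  0.052 ]
housing 0.28 [227. 171.] [0.6846 0.2639 0.052 ]
ring 0.42 [279. 243.] [0.4584 0.1061 0.088 ]
moulding 0.76 [219. 343.] [0.1779 0.2814 0.058 ]
moulding 0.68 [227. 168.] [0.6928 0.2637 0.058 ]
moulding 0.6 [157. 184.] [0.6467 0.4718 0.058 ]
moulding 0.34 [139. 273.] [0.3795 0.5159 0.058 ]
tape_measure 0.81 [354. 185.] [ 0.6357 -0.1166  0.058 ]
tape_measure 0.7 [286. 247.] [0.4501 0.0888 0.058 ]
swing_arm it knows: brush, filler_jar, filling_knife, front_guide, housing, masking_tape, mitre_box, moulding, paint_tin, quadrant, ring, screw_carton, tape_measure
side [ 0.166 -1.073  1.252]
mitre_box 0.76 [376. 239.] [0.6873 0.0738 0.    ]
front_guide 0.96 [331. 220.] [0.5376 0.0827 0.11  ]
housing 0.69 [303. 232.] [0.46  0.11  0.052]
ring 0.48 [304. 223.] [0.464  0.1113 0.088 ]
moulding 0.86 [329. 163.] [0.6295 0.4094 0.058 ]
moulding 0.83 [358. 185.] [0.6881 0.2758 0.058 ]
[... 488 characters left out ...]
9739e+01, -1.48156902e+01]), 'joint_velocities': array([ 0.08639554, -0.00402116,  0.03104703, -0.03894324,  0.13633283,
       -0.03805137]), 'effort': array([ 3.30810908e-04, -3.90330434e+01,  1.87583792e+01,  4.22348008e+00,
        1.55864004e-02, -1.58402946e-05]), 'tcp_pos': array([ 0.19174855, -0.59483181,  0.22255929]), 'ee_rot': array([[-9.51777864e-01, -3.06788034e-01,  9.41664791e-06],
       [-3.06788034e-01,  9.51777864e-01, -8.39035074e-06],
       [-6.38849783e-06, -1.08746650e-05, -1.00000000e+00]]), 'wrist_force': array([-0.59922463,  0.218383  , -0.22034239]), 'moment': array([ 0.04254862, -0.04869114,  0.02991754]), 'gripper_force': 0.0, 'gripper_width': 1.002074672821869}
```

View pics/top0.png

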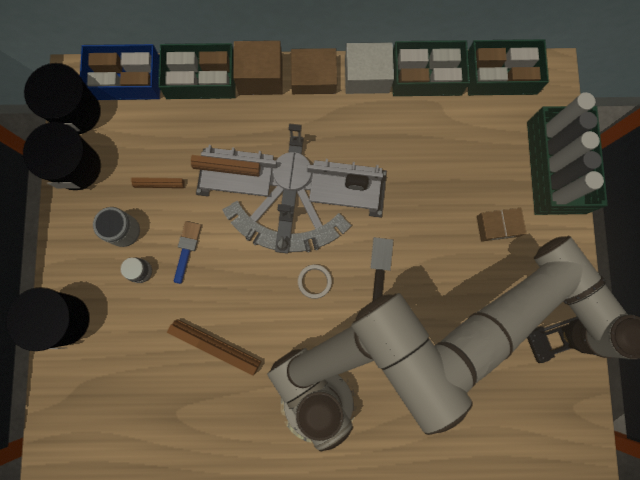

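View pics/side0.png

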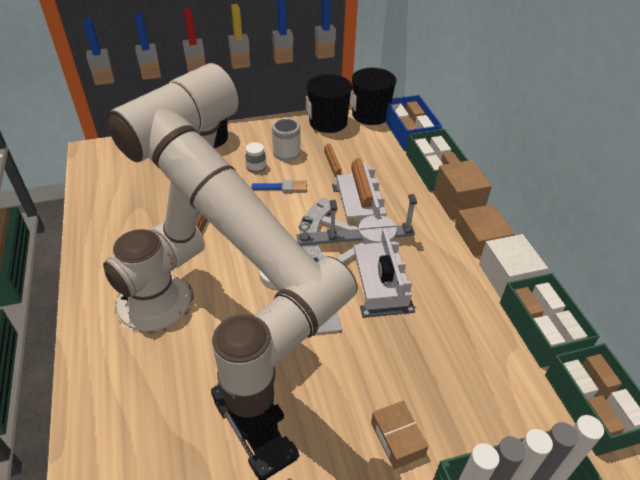

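The job's moulding is the piece on the bed at top (227,168), on the robot's left (+y). The look-alikes are the short piece at (157,184) and the long one at (215,345), both loose on the counter. I'll fit the box pose next and confirm this in one crop.

```bash
cat > fit.py <<'E'
from h import *
from scipy.optimize import least_squares
L=dict(mitre_box=(0,0,0),front_guide=(-.14,0,.11),housing=(-.225,0,.052),ring=(-.225,0,.088),moulding=(-.015,.195,.058))
cs={n:imaging.capture(n) for n in("top","side")}
def W(p,l):
    c,s=np.cos(p[2]),np.sin(p[2]);return [p[0]+c*l[0]-s*l[1],p[1]+s*l[0]+c*l[1],l[2]]
p=np.array([.685,.068,-.175]);obs=[]
for n,c in cs.items():
    for k,l in L.items():
        b=[np.array(d["at"])*[640,480] for d in models.place_of(c,k)]
        q=proj(c,W(p,l));b=[x for x in b if np.linalg.norm(x-q)<9]
        if b: obs.append((n,k,min(b,key=lambda x:np.linalg.norm(x-q))))
f=lambda p:np.concatenate([proj(cs[n],W(p,L[k]))-o for n,k,o in obs])
s=least_squares(f,p,loss="soft_l1");p=s.x
print(np.round(p,4),"ring",np.round(W(p,L["ring"]),4))
for (n,k,_),e in zip(obs,f(p).reshape(-1,2)):print(n,k,np.round(e,1))
out=[]
for n,c in cs.items():
    im=cv2.resize(c["frame"],None,fx=4,fy=4,interpolation=cv2.INTER_CUBIC)
    def poly(pts,col):
        a=np.array([(proj(c,W(p,q))+.5)*4 for q in pts]);cv2.polylines(im,[a.astype(int)],False,col,1)
    for sg in(1,-1):poly([(-.085,sg*.062,.058),(-.085,sg*.268,.058),(0,sg*.268,.058),(0,sg*.062,.058)],(0,255,0))
    poly([(-.247,.02,.042),(-.1,.02,.042)],(0,0,255));poly([(-.247,-.02,.042),(-.1,-.02,.042)],(0,0,255))
    t=np.linspace(0,6.28,30);poly([(-.225+.018*np.cos(a),0,.088+.018*np.sin(a)) for a in t],(0,255,255))
    m=proj(c,W(p,(-.1,.03,.06)))*4;u,v=int(m[0]),int(m[1]);out.append(im[v-290:v+290,u-195:u+195] if n=="side" else im[v-290:v+290,u-270:u+120])
cv2.imwrite("pics/fit.png",np.hstack(out))
E
python3 fit.py
```

```text
[ 0.6832  0.0719 -0.1245] ring [0.4599 0.0999 0.088 ]
top mitre_box [-0.1  1.3]
top front_guide [0.2 1.5]
top housing [0.2 1.9]
top ring [ 1. -2.]
top moulding [-3.3 -1.3]
side mitre_box [ 1.1 -0.2]
side front_guide [-0.7 -2.7]
side housing [1.  1.8]
side ring [-1.7  0.1]
side moulding [ 2.1 -0.7]
```

View pics/fit.png

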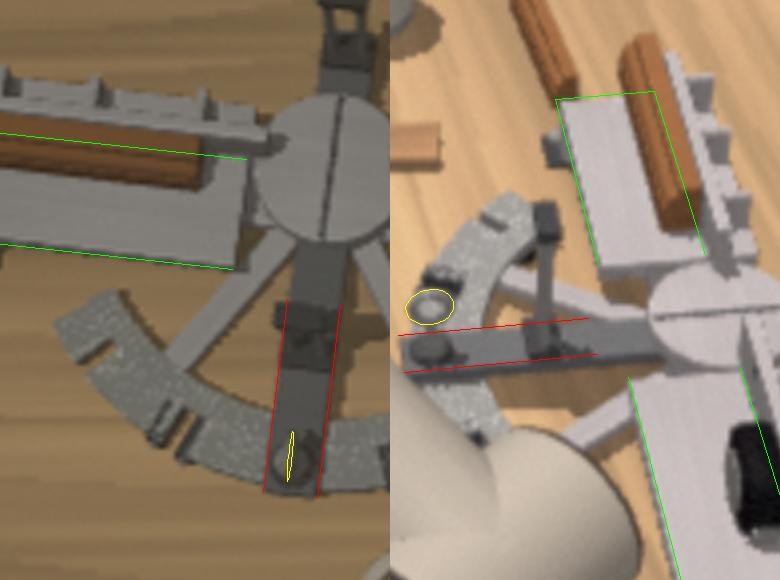

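The crop confirms it: the wooden piece on the green-outlined wing, against the fence, is the middle-sized one, lying on the +y (left) side. The short piece, at the crop's top, lies off the bed. The overlay matches the bed and arm, with box yaw about -0.125 and the ring near (0.460, 0.100). I'll move over it now.

Call:
{"op": "apply_moves", "data": {
  "moves": [
    [[0, 0, 0], 6.25],
    [[0, 0, 0], 6.25],
    [[0, 0, 0], 6.25],
    [[0, 0, 0], 6.25],
    [[-0.009, 0.036, 0], 0]
  ],
  "hand": 0.04
}}

```text
time_s: 1.72
tcp_pos: [0.2042, -0.5636, 0.2213]
ee_rot: [[-0.991, 0.132, -0.001], [0.132, 0.991, -0.001], [0.001, -0.001, -1.0]]
wrist_force: [1.4, -0.8, 0.4]
gripper_width: 0.707
gripper_force: 0.0
```

Call:
{"op": "apply_moves", "data": {
  "moves": [
    [[-0.009, 0.036, 0], 0],
    [[-0.009, 0.036, 0], 0],
    [[-0.009, 0.036, 0], 0],
    [[-0.009, 0.036, 0], 0],
    [[-0.009, 0.036, 0], 0]
  ]
}}

```text
time_s: 2.13
tcp_pos: [0.2724, -0.3857, 0.2227]
ee_rot: [[-0.992, 0.125, 0.0], [0.125, 0.992, -0.0], [-0.0, -0.0, -1.0]]
wrist_force: [-0.1, 0.8, 0.6]
gripper_width: 0.47
gripper_force: 0.0
```

Call:
{"op": "apply_moves", "data": {
  "moves": [
    [[-0.009, 0.036, 0], 0],
    [[-0.009, 0.036, 0], 0],
    [[-0.009, 0.036, 0], 0],
    [[-0.009, 0.036, 0], 0],
    [[-0.009, 0.036, 0], 0]
  ]
}}

```text
time_s: 2.55
tcp_pos: [0.3394, -0.2126, 0.223]
ee_rot: [[-0.992, 0.124, 0.001], [0.124, 0.992, -0.0], [-0.001, -0.0, -1.0]]
wrist_force: [0.5, 0.5, 0.6]
gripper_width: 0.458
gripper_force: 0.0
```

Call:
{"op": "apply_moves", "data": {
  "moves": [
    [[-0.009, 0.036, 0], 0],
    [[-0.009, 0.036, 0], 0],
    [[-0.009, 0.036, 0], 0],
    [[-0.009, 0.036, 0], 0],
    [[0, 0, 0], 0]
  ]
}}

```text
time_s: 2.97
tcp_pos: [0.3952, -0.0715, 0.2232]
ee_rot: [[-0.993, 0.117, 0.003], [0.117, 0.993, 0.001], [-0.003, 0.001, -1.0]]
wrist_force: [-0.6, -0.2, -0.3]
gripper_width: 0.463
gripper_force: 0.0
```

```bash
python3 fit.py
```

```text
[ 0.6835  0.0717 -0.1109] ring [0.4599 0.0966 0.088 ]
top mitre_box [0.8 1.5]
top housing [0.  0.4]
top moulding [-2.2 -1.1]
side mitre_box [0.5 0.6]
side front_guide [ 4.1 -3.1]
side moulding [-2.6  1.3]
```

View pics/fit.png

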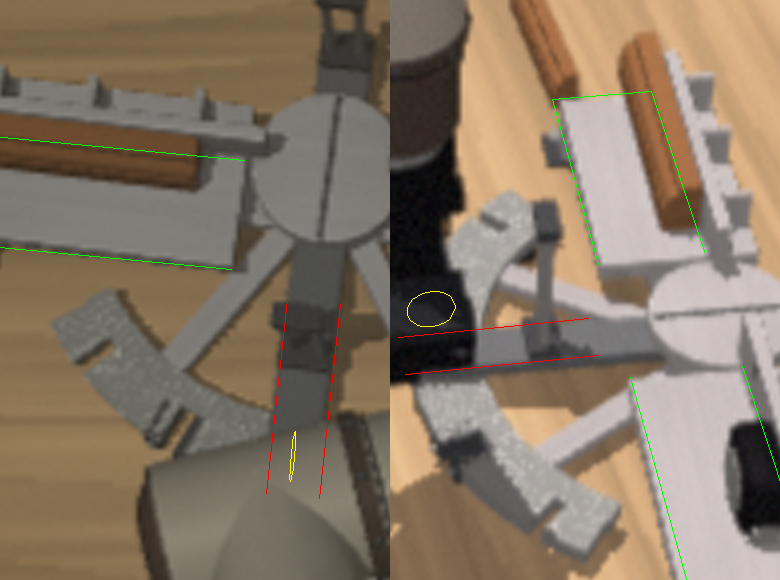

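Call:
{"op": "apply_moves", "data": {
  "moves": [
    [[-0.009, 0.036, 0], 0],
    [[-0.009, 0.036, 0], 0],
    [[-0.009, 0.036, 0], 0],
    [[-0.009, 0.036, 0], 0],
    [[-0.009, 0.036, 0], 0]
  ]
}}

```text
time_s: 3.98
tcp_pos: [0.4602, 0.0987, 0.2227]
ee_rot: [[-0.992, 0.125, 0.0], [0.125, 0.992, 0.0], [-0.0, 0.0, -1.0]]
wrist_force: [1.2, -1.0, -0.2]
gripper_width: 0.46
gripper_force: 0.0
```

Call:
{"op": "apply_moves", "data": {
  "moves": [
    [[0, 0, 0], 0],
    [[0, 0, 0], 0],
    [[0, 0, 0], 0]
  ],
  "hand": 0.036
}}

```text
time_s: 4.23
tcp_pos: [0.4594, 0.0969, 0.2222]
ee_rot: [[-0.992, 0.124, -0.001], [0.124, 0.992, -0.001], [0.001, -0.001, -1.0]]
wrist_force: [-0.4, -0.8, 0.1]
gripper_width: 0.418
gripper_force: 0.0
```

Call:
{"op": "apply_moves", "data": {
  "moves": [
    [[0, 0.0015, 0.036], 0],
    [[0, 0, 0.036], 0],
    [[0, 0, 0.036], 0],
    [[0, 0, 0.027], 0],
    [[0, 0, 0.013], 0]
  ]
}}

```text
time_s: 4.65
tcp_pos: [0.4573, 0.0961, 0.0715]
ee_rot: [[-0.992, 0.127, -0.006], [0.127, 0.992, -0.003], [0.005, -0.003, -1.0]]
wrist_force: [0.7, 0.3, -0.4]
gripper_width: 0.409
gripper_force: 0.0
```

Call:
{"op": "apply_moves", "data": {
  "moves": [
    [[0, 0, 0], 0],
    [[0, 0, 0], 0],
    [[0, 0, 0], 0]
  ],
  "hand": 0.02
}}

```text
time_s: 4.9
tcp_pos: [0.4609, 0.0985, 0.0759]
ee_rot: [[-0.992, 0.125, 0.002], [0.125, 0.992, 0.001], [-0.002, 0.001, -1.0]]
wrist_force: [-0.5, -0.3, 0.1]
gripper_width: 0.281
gripper_force: 0.0
```

Call:
{"op": "apply_moves", "data": {
  "moves": [
    [[0, 0, 0], 0],
    [[0, 0, 0], 0]
  ],
  "hand": 0.014
}}

```text
time_s: 5.07
tcp_pos: [0.4608, 0.099, 0.076]
ee_rot: [[-0.992, 0.124, 0.003], [0.124, 0.992, 0.002], [-0.003, 0.002, -1.0]]
wrist_force: [0.8, 0.1, -0.2]
gripper_width: 0.191
gripper_force: 0.0
```

Call:
{"op": "apply_moves", "data": {
  "moves": [
    [[0, 0, 0], 0],
    [[0, 0, 0], 0]
  ],
  "hand": 0.011
}}

```text
time_s: 5.23
tcp_pos: [0.4603, 0.0989, 0.0752]
ee_rot: [[-0.992, 0.124, 0.001], [0.124, 0.992, 0.001], [-0.001, 0.001, -1.0]]
wrist_force: [0.6, 0.2, -0.4]
gripper_width: 0.141
gripper_force: 0.0
```

Call:
{"op": "apply_moves", "data": {
  "moves": [
    [[0, 0, 0], 0],
    [[0, 0, 0], 0]
  ],
  "hand": 0.009
}}

```text
time_s: 5.4
tcp_pos: [0.4604, 0.0993, 0.075]
ee_rot: [[-0.992, 0.124, 0.001], [0.124, 0.992, 0.001], [-0.001, 0.001, -1.0]]
wrist_force: [-0.1, 1.7, 0.7]
gripper_width: 0.112
gripper_force: 1.0
```

Call:
{"op": "apply_moves", "data": {
  "moves": [
    [[0, 0.0007, 0], 0],
    [[0, 0, 0], 0],
    [[0, 0, 0], 0]
  ]
}}

```text
time_s: 5.65
tcp_pos: [0.4602, 0.0996, 0.0746]
ee_rot: [[-0.992, 0.124, 0.0], [0.124, 0.992, 0.0], [-0.0, 0.0, -1.0]]
wrist_force: [0.1, 1.0, 1.8]
gripper_width: 0.103
gripper_force: 0.7
```

Call:
{"op": "apply_moves", "data": {
  "moves": [
    [[0, 0, 0], 0],
    [[0, 0, 0], 0],
    [[0, 0, 0], 0]
  ],
  "hand": 0.0
}}

```text
time_s: 5.9
tcp_pos: [0.4602, 0.0997, 0.0746]
ee_rot: [[-0.992, 0.124, 0.0], [0.124, 0.992, 0.001], [-0.0, 0.001, -1.0]]
wrist_force: [0.0, 2.5, 1.0]
gripper_width: 0.088
gripper_force: 30.0
```

Ring gripped: opening about 7.7 mm at 30 N. I'll lift the pin.

Call:
{"op": "apply_moves", "data": {
  "moves": [
    [[0, 0, -0.004], 0],
    [[0, 0, -0.004], 0],
    [[0, 0, -0.0045], 0],
    [[0, 0, 0], 0],
    [[0, 0, 0], 0]
  ]
}}

```text
time_s: 6.32
tcp_pos: [0.4602, 0.0993, 0.0864]
ee_rot: [[-0.992, 0.125, 0.0], [0.125, 0.992, -0.0], [-0.0, -0.0, -1.0]]
wrist_force: [5.6, 0.8, -12.0]
gripper_width: 0.088
gripper_force: 30.0
```

Call:
{"op": "apply_moves", "data": {
  "moves": [
    [[0, 0, -0.0008], 0],
    [[0, 0, 0], 0],
    [[0, 0.002, 0], 0.5],
    [[0, 0.002, 0], 0.5],
    [[0, 0, 0], 0]
  ]
}}

```text
time_s: 6.73
tcp_pos: [0.4606, 0.1026, 0.087]
ee_rot: [[-0.99, 0.142, -0.001], [0.142, 0.99, -0.001], [0.001, -0.002, -1.0]]
wrist_force: [6.2, -1.9, -11.6]
gripper_width: 0.084
gripper_force: 30.0
```

Call:
{"op": "apply_moves", "data": {
  "moves": [
    [[-0.0001, 0.0079, 0], 2],
    [[-0.0001, 0.0079, 0], 2],
    [[-0.0001, 0.0079, 0], 2],
    [[-0.0001, 0.0079, 0], 2],
    [[-0.0001, 0.0079, 0], 2]
  ]
}}

```text
time_s: 7.15
tcp_pos: [0.4695, 0.1405, 0.0869]
ee_rot: [[-0.95, 0.313, -0.001], [0.313, 0.95, -0.003], [0.0, -0.003, -1.0]]
wrist_force: [8.8, -4.9, -11.7]
gripper_width: 0.081
gripper_force: 30.0
```

Call:
{"op": "apply_moves", "data": {
  "moves": [
    [[0, 0, 0], 0],
    [[0, 0, 0], 0]
  ]
}}

```text
time_s: 7.32
tcp_pos: [0.4699, 0.1415, 0.0869]
ee_rot: [[-0.95, 0.311, 0.0], [0.311, 0.95, -0.001], [-0.001, -0.001, -1.0]]
wrist_force: [6.4, -1.0, -11.4]
gripper_width: 0.084
gripper_force: 30.0
```

Call:
{"op": "apply_moves", "data": {
  "moves": [
    [[-0.0001, 0.0075, 0], 1.9],
    [[-0.0001, 0.0075, 0], 1.9],
    [[-0.0001, 0.0075, 0], 1.9],
    [[-0.0001, 0.0075, 0], 1.9],
    [[-0.0001, 0.0075, 0], 1.9]
  ]
}}

```text
time_s: 7.73
tcp_pos: [0.4837, 0.1742, 0.0866]
ee_rot: [[-0.885, 0.465, -0.002], [0.465, 0.885, -0.004], [-0.0, -0.005, -1.0]]
wrist_force: [8.2, -6.4, -10.7]
gripper_width: 0.088
gripper_force: 30.0
```

Call:
{"op": "apply_moves", "data": {
  "moves": [
    [[0, 0, 0], 0],
    [[0, 0, 0], 0],
    [[0, 0, 0], 0]
  ]
}}

```text
time_s: 7.98
tcp_pos: [0.4844, 0.1753, 0.0868]
ee_rot: [[-0.886, 0.464, -0.0], [0.464, 0.886, -0.002], [-0.001, -0.002, -1.0]]
wrist_force: [8.3, -3.7, -12.0]
gripper_width: 0.082
gripper_force: 30.0
```

Call:
{"op": "apply_moves", "data": {
  "moves": [
    [[0, 0, 0], 0],
    [[0, 0, 0], 0],
    [[0, 0, 0], 0]
  ],
  "hand": 0.011
}}

```text
time_s: 8.23
tcp_pos: [0.4835, 0.1759, 0.0882]
ee_rot: [[-0.886, 0.464, -0.001], [0.464, 0.886, -0.001], [0.0, -0.001, -1.0]]
wrist_force: [0.1, 0.1, -0.0]
gripper_width: 0.123
gripper_force: 0.0
```

Call:
{"op": "apply_moves", "data": {
  "moves": [
    [[0, 0.001, 0], 0.2],
    [[0, 0, 0], 0]
  ]
}}

```text
time_s: 8.4
tcp_pos: [0.484, 0.1771, 0.0883]
ee_rot: [[-0.884, 0.467, -0.0], [0.467, 0.884, -0.0], [0.0, -0.001, -1.0]]
wrist_force: [-0.5, -1.4, 0.4]
gripper_width: 0.126
gripper_force: 0.3
```

Call:
{"op": "apply_moves", "data": {
  "moves": [
    [[0, 0.0005, 0], 0.12],
    [[0, 0.0005, 0], 0.12],
    [[0, 0, 0], 0]
  ]
}}

```text
time_s: 8.65
tcp_pos: [0.484, 0.1773, 0.0879]
ee_rot: [[-0.882, 0.471, -0.002], [0.471, 0.882, -0.002], [0.001, -0.002, -1.0]]
wrist_force: [-1.2, -3.0, 1.5]
gripper_width: 0.125
gripper_force: 1.9
```

Call:
{"op": "apply_moves", "data": {
  "moves": [
    [[0, 0.0005, 0], 0.12],
    [[0, 0.0005, 0], 0.12],
    [[0, 0, 0], 0]
  ]
}}

```text
time_s: 8.9
tcp_pos: [0.484, 0.1774, 0.0878]
ee_rot: [[-0.88, 0.474, -0.003], [0.474, 0.88, -0.003], [0.001, -0.004, -1.0]]
wrist_force: [-2.6, -6.2, 4.6]
gripper_width: 0.124
gripper_force: 3.3
```

Call:
{"op": "apply_moves", "data": {
  "moves": [
    [[0, 0.0005, -0.0005], 0.12],
    [[0, 0, 0], 0]
  ]
}}

```text
time_s: 9.07
tcp_pos: [0.484, 0.1774, 0.0878]
ee_rot: [[-0.879, 0.476, -0.004], [0.476, 0.879, -0.004], [0.002, -0.005, -1.0]]
wrist_force: [-1.0, -7.2, 2.3]
gripper_width: 0.126
gripper_force: 3.4
```

```bash
python3 - <<'E'
from h import *
o=[]
for n in("side","top"):
    c=imaging.capture(n);q=proj(c,(.484,.176,.09)).astype(int);print(n,q)
    o.append(cv2.resize(c["frame"][q[1]-45:q[1]+45,q[0]-32:q[0]+32],None,fx=6,fy=6,interpolation=cv2.INTER_CUBIC))
    for k in("ring","housing"):print(k,[(round(d["confidence"],2),np.round(np.array(d["at"])*[640,480],1),np.round(proj(c,(.484,.176,z))),) for z in (.088,.099) for d in models.place_of(c,k)[:1]])
cv2.imwrite("pics/a.png",np.hstack(o))
E
```

```text
side [305 207]
ring [(0.5, array([360.5, 185.1]), array([305., 208.])), (0.5, array([360.5, 185.1]), array([305., 205.]))]
housing [(0.73, array([305.8, 216.7]), array([305., 208.])), (0.73, array([305.8, 216.7]), array([305., 205.]))]
top [254 234]
ring []
housing []
```

View pics/a.png

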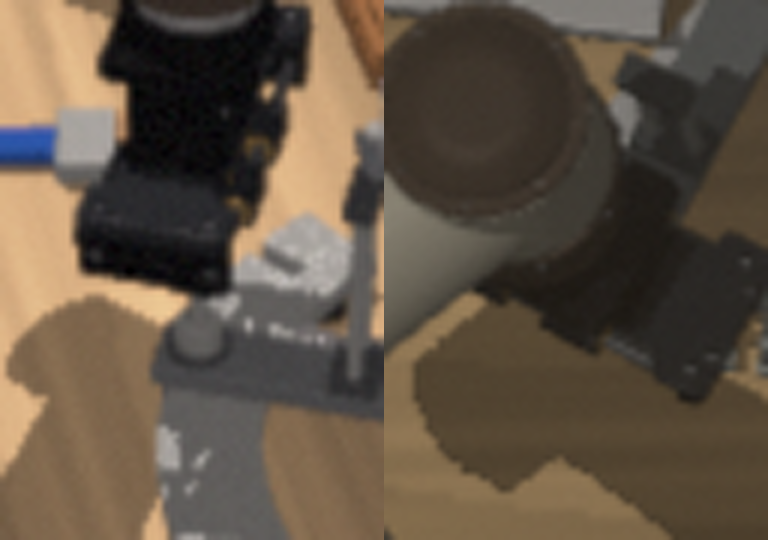

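```bash
python3 - <<'E'
from h import *
for i in range(1):
    s=r.sense();R=np.array(s["ee_rot"]);print(s["time_s"],np.round(s["tcp_pos"],5),np.round(R.T@s["wrist_force"],2),np.round(s["moment"],3),s["gripper_width"],s["gripper_force"])
c=imaging.capture("side");R=np.array
for a in(20,20.4,21.2,22.5,24):
    t=np.radians(172.88-a);print(a,np.round(proj(c,(.6832+.225*np.cos(t),.0719+.225*np.sin(t),.052)),1))
E
```

```text
9.5667 [0.48403 0.17737 0.08786] [-2.36 -6.71 -1.81] [-2.121  0.32   0.066] 0.12581402960302263 3.4041672322018712
20 [305.1 217.1]
20.4 [305.2 216.7]
21.2 [305.4 216.1]
22.5 [305.8 215. ]
24 [306.3 213.8]
```

Call:
{"op": "apply_moves", "data": {
  "moves": [
    [[0, -0.003, 0], -0.4],
    [[0, 0, 0], 0]
  ]
}}

```text
time_s: 9.78
tcp_pos: [0.4843, 0.1772, 0.0883]
ee_rot: [[-0.883, 0.47, 0.001], [0.47, 0.883, 0.001], [-0.0, 0.002, -1.0]]
wrist_force: [0.4, -1.1, -0.4]
gripper_width: 0.127
gripper_force: 1.0
```

Call:
{"op": "apply_moves", "data": {
  "moves": [
    [[0, 0, 0], 0],
    [[0, 0, 0], 0]
  ],
  "hand": 0
}}

```text
time_s: 9.95
tcp_pos: [0.4835, 0.1759, 0.0882]
ee_rot: [[-0.883, 0.47, -0.002], [0.47, 0.883, -0.002], [0.0, -0.003, -1.0]]
wrist_force: [-0.1, -5.5, 0.8]
gripper_width: 0.087
gripper_force: 30.0
```

Call:
{"op": "apply_moves", "data": {
  "moves": [
    [[0, 0, -0.0015], 0],
    [[0, 0, 0], 0],
    [[0, 0, 0], 0]
  ]
}}

```text
time_s: 10.2
tcp_pos: [0.4836, 0.1761, 0.0884]
ee_rot: [[-0.882, 0.471, -0.002], [0.471, 0.882, -0.001], [0.001, -0.002, -1.0]]
wrist_force: [2.4, -3.8, -7.4]
gripper_width: 0.09
gripper_force: 30.0
```

Call:
{"op": "apply_moves", "data": {
  "moves": [
    [[0, 0, -0.0008], 0],
    [[0, 0, 0], 0],
    [[0, 0, 0], 0]
  ]
}}

```text
time_s: 10.45
tcp_pos: [0.4835, 0.1761, 0.0886]
ee_rot: [[-0.882, 0.471, -0.002], [0.471, 0.882, -0.001], [0.001, -0.002, -1.0]]
wrist_force: [4.8, -3.7, -11.3]
gripper_width: 0.087
gripper_force: 30.0
```

Call:
{"op": "apply_moves", "data": {
  "moves": [
    [[0, 0, -0.0008], 0],
    [[0, 0, 0], 0],
    [[0, 0, 0], 0]
  ]
}}

```text
time_s: 10.7
tcp_pos: [0.4835, 0.1761, 0.0892]
ee_rot: [[-0.882, 0.471, -0.002], [0.471, 0.882, -0.001], [0.001, -0.002, -1.0]]
wrist_force: [4.4, -3.3, -12.2]
gripper_width: 0.085
gripper_force: 30.0
```

The 11 N break-out force shows the pin is riding on the arc, not in a notch. I'll search with the ring gripped and most of the spring load carried, so the pin only brushes the arc.

Call:
{"op": "apply_moves", "data": {
  "moves": [
    [[0, 0, 0.001], 0],
    [[0, 0.001, 0], 0.25],
    [[0, 0.001, 0], 0.25],
    [[0, 0, 0], 0]
  ]
}}

```text
time_s: 11.03
tcp_pos: [0.4844, 0.1776, 0.0884]
ee_rot: [[-0.878, 0.478, -0.002], [0.478, 0.878, -0.002], [0.001, -0.003, -1.0]]
wrist_force: [4.3, -4.2, -9.4]
gripper_width: 0.09
gripper_force: 30.0
```

Call:
{"op": "apply_moves", "data": {
  "moves": [
    [[0, 0.0005, 0], 0.12],
    [[0, 0.0005, 0], 0.12],
    [[0, 0, 0], 0]
  ]
}}

```text
time_s: 11.28
tcp_pos: [0.4848, 0.1784, 0.0884]
ee_rot: [[-0.876, 0.482, -0.003], [0.482, 0.876, -0.002], [0.001, -0.003, -1.0]]
wrist_force: [4.4, -5.6, -8.4]
gripper_width: 0.088
gripper_force: 30.0
```

Call:
{"op": "apply_moves", "data": {
  "moves": [
    [[0, 0.0005, 0], 0.12],
    [[0, 0.0005, 0], 0.12],
    [[0, 0, 0], 0]
  ]
}}

```text
time_s: 11.53
tcp_pos: [0.4852, 0.1792, 0.0884]
ee_rot: [[-0.874, 0.486, -0.003], [0.486, 0.874, -0.002], [0.001, -0.003, -1.0]]
wrist_force: [4.3, -4.6, -9.5]
gripper_width: 0.085
gripper_force: 30.0
```

Call:
{"op": "apply_moves", "data": {
  "moves": [
    [[0, 0.0005, 0], 0.12],
    [[0, 0.0005, 0], 0.12],
    [[0, 0, 0], 0]
  ]
}}

```text
time_s: 11.78
tcp_pos: [0.4857, 0.1801, 0.0884]
ee_rot: [[-0.872, 0.489, -0.003], [0.489, 0.872, -0.002], [0.001, -0.003, -1.0]]
wrist_force: [3.9, -5.2, -9.4]
gripper_width: 0.086
gripper_force: 30.0
```

Call:
{"op": "apply_moves", "data": {
  "moves": [
    [[0, 0.0005, 0], 0.12],
    [[0, 0.0005, 0], 0.12],
    [[0, 0, 0], 0]
  ]
}}

```text
time_s: 12.03
tcp_pos: [0.4862, 0.1809, 0.0884]
ee_rot: [[-0.87, 0.493, -0.003], [0.493, 0.87, -0.002], [0.001, -0.003, -1.0]]
wrist_force: [4.4, -4.9, -9.2]
gripper_width: 0.085
gripper_force: 30.0
```

Call:
{"op": "apply_moves", "data": {
  "moves": [
    [[0, 0.0005, 0], 0.12],
    [[0, 0.0005, 0], 0.12],
    [[0, 0, 0], 0]
  ]
}}

```text
time_s: 12.28
tcp_pos: [0.4866, 0.1818, 0.0884]
ee_rot: [[-0.868, 0.497, -0.003], [0.497, 0.868, -0.002], [0.001, -0.003, -1.0]]
wrist_force: [3.9, -5.4, -9.4]
gripper_width: 0.088
gripper_force: 30.0
```

Call:
{"op": "apply_moves", "data": {
  "moves": [
    [[0, 0.0005, 0], 0.12],
    [[0, 0.0005, 0], 0.12],
    [[0, 0, 0], 0]
  ]
}}

```text
time_s: 12.53
tcp_pos: [0.4871, 0.1827, 0.0884]
ee_rot: [[-0.866, 0.5, -0.003], [0.5, 0.866, -0.002], [0.001, -0.003, -1.0]]
wrist_force: [3.5, -5.7, -9.0]
gripper_width: 0.084
gripper_force: 30.0
```

Call:
{"op": "apply_moves", "data": {
  "moves": [
    [[0, 0.0005, 0], 0.12],
    [[0, 0.0005, 0], 0.12],
    [[0, 0, 0], 0]
  ]
}}

```text
time_s: 12.78
tcp_pos: [0.4876, 0.1835, 0.0884]
ee_rot: [[-0.864, 0.504, -0.003], [0.504, 0.864, -0.002], [0.001, -0.004, -1.0]]
wrist_force: [4.2, -4.6, -9.1]
gripper_width: 0.086
gripper_force: 30.0
```

Call:
{"op": "apply_moves", "data": {
  "moves": [
    [[0, 0.0005, 0], 0.12],
    [[0, 0.0005, 0], 0.12],
    [[0, 0, 0], 0]
  ]
}}

```text
time_s: 13.03
tcp_pos: [0.4881, 0.1843, 0.0883]
ee_rot: [[-0.862, 0.508, -0.003], [0.508, 0.862, -0.002], [0.001, -0.004, -1.0]]
wrist_force: [4.1, -5.5, -8.9]
gripper_width: 0.085
gripper_force: 30.0
```

Call:
{"op": "apply_moves", "data": {
  "moves": [
    [[0, 0.0005, 0], 0.12],
    [[0, 0.0005, 0], 0.12],
    [[0, 0, 0], 0]
  ]
}}

```text
time_s: 13.28
tcp_pos: [0.4886, 0.1852, 0.0883]
ee_rot: [[-0.859, 0.511, -0.003], [0.511, 0.859, -0.002], [0.001, -0.004, -1.0]]
wrist_force: [4.3, -4.7, -10.6]
gripper_width: 0.086
gripper_force: 30.0
```

Call:
{"op": "apply_moves", "data": {
  "moves": [
    [[0, 0.0005, 0], 0.12],
    [[0, 0, 0], 0]
  ]
}}

```text
time_s: 13.45
tcp_pos: [0.4889, 0.1857, 0.0882]
ee_rot: [[-0.858, 0.513, -0.003], [0.513, 0.858, -0.002], [0.001, -0.003, -1.0]]
wrist_force: [4.0, -4.7, -9.7]
gripper_width: 0.086
gripper_force: 30.0
```

Call:
{"op": "apply_moves", "data": {
  "moves": [
    [[0, 0.0005, 0], 0.12],
    [[0, 0, 0], 0]
  ]
}}

```text
time_s: 13.62
tcp_pos: [0.4892, 0.1861, 0.0882]
ee_rot: [[-0.857, 0.515, -0.003], [0.515, 0.857, -0.002], [0.001, -0.003, -1.0]]
wrist_force: [4.5, -5.0, -10.9]
gripper_width: 0.088
gripper_force: 30.0
```

Call:
{"op": "apply_moves", "data": {
  "moves": [
    [[0, 0.0005, 0], 0.12],
    [[0, 0, 0], 0]
  ]
}}

```text
time_s: 13.78
tcp_pos: [0.4895, 0.1866, 0.0881]
ee_rot: [[-0.856, 0.517, -0.003], [0.517, 0.856, -0.002], [0.001, -0.003, -1.0]]
wrist_force: [4.8, -4.9, -11.5]
gripper_width: 0.08
gripper_force: 30.0
```

Call:
{"op": "apply_moves", "data": {
  "moves": [
    [[0, 0, 0.001], 0],
    [[0, 0, 0], 0]
  ]
}}

```text
time_s: 13.95
tcp_pos: [0.4895, 0.1866, 0.087]
ee_rot: [[-0.856, 0.517, -0.003], [0.517, 0.856, -0.002], [0.001, -0.003, -1.0]]
wrist_force: [3.8, -5.5, -10.4]
gripper_width: 0.087
gripper_force: 30.0
```

The tool came down 1.1 mm at full spring load, so the pin is in the notch. I'll release the ring.

Call:
{"op": "apply_moves", "data": {
  "moves": [
    [[0, 0, 0], 0],
    [[0, 0, 0], 0],
    [[0, 0, 0], 0],
    [[0, 0, 0], 0]
  ],
  "hand": 0.03
}}

```text
time_s: 14.28
tcp_pos: [0.4908, 0.1886, 0.0901]
ee_rot: [[-0.857, 0.515, 0.002], [0.515, 0.857, 0.001], [-0.001, 0.002, -1.0]]
wrist_force: [0.6, -0.1, -0.7]
gripper_width: 0.291
gripper_force: 0.0
```

Call:
{"op": "apply_moves", "data": {
  "moves": [
    [[0, 0, -0.01], 0],
    [[0, 0, -0.025], 0],
    [[0, 0, -0.04], 0],
    [[0, 0, -0.04], 0],
    [[0, 0, -0.02], 0]
  ]
}}

```text
time_s: 14.7
tcp_pos: [0.4922, 0.1888, 0.2311]
ee_rot: [[-0.857, 0.515, 0.009], [0.515, 0.857, 0.005], [-0.005, 0.008, -1.0]]
wrist_force: [1.6, -0.2, 0.6]
gripper_width: 0.344
gripper_force: 0.0
```

Call:
{"op": "apply_moves", "data": {
  "moves": [
    [[0, -0.04, 0], 0],
    [[0, -0.04, 0], 0],
    [[0, -0.04, 0], 0],
    [[0, -0.04, 0], 0],
    [[0, -0.04, 0], 0]
  ]
}}

```text
time_s: 15.12
tcp_pos: [0.3859, 0.0153, 0.2256]
ee_rot: [[-0.857, 0.515, 0.002], [0.515, 0.857, 0.001], [-0.001, 0.002, -1.0]]
wrist_force: [0.8, -1.1, 0.7]
gripper_width: 0.344
gripper_force: 0.0
```

```bash
python3 - <<'E'
from h import *
o=[]
for n in("side","top"):
    c=imaging.capture(n);q=proj(c,(.489,.184,.09)).astype(int)
    im=cv2.resize(c["frame"][q[1]-45:q[1]+45,q[0]-32:q[0]+32],None,fx=6,fy=6,interpolation=cv2.INTER_CUBIC)
    for z,col in((.106,(0,255,0)),(.117,(0,0,255))):
        u=(proj(c,(.489,.186,z))+.5-q+[32,45])*6;cv2.circle(im,(int(u[0]),int(u[1])),3,col,-1)
    o.append(im)
    for k in("ring","housing"):print(n,k,[(round(d["confidence"],2),np.round(np.array(d["at"])*[640,480],1)) for d in models.place_of(c,k)[:2]],np.round(proj(c,(.489,.186,.088 if k=="ring" else .052)),1))
cv2.imwrite("pics/b.png",np.hstack(o))
E
```

```text
side ring [(0.47, array([308.6, 208.1]))] [306.  205.7]
side housing [(0.64, array([304.8, 212.9]))] [306.  214.3]
top ring [(0.36, array([252.8, 231.6]))] [251.4 232.9]
top housing [(0.83, array([258.4, 236.4]))] [252.8 235. ]
```

View pics/b.png

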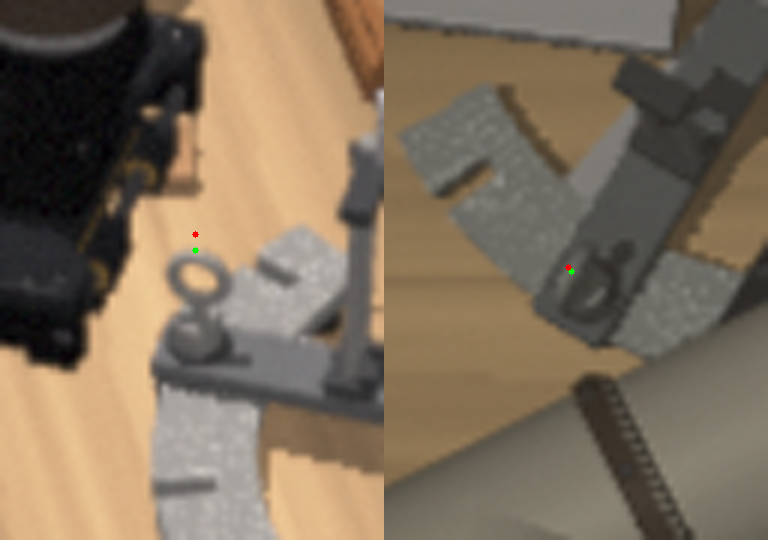

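In the left (side) crop, the ring's top at (200,252) sits on the green marker for the home height (z 106), below the red riding marker (z 117). The pin is therefore fully home, with the gripper clear. I'll hand in.

```bash
python3 -c "
from station import r
print(r.finish_job())"
```

```text
the job is handed in; nothing more can be done
None
```

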